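Tart into the display drawer

ROBOT

A 6-joint arm with a two-finger parallel gripper is mounted at the origin on the work surface. World frame = base frame: x ahead of the robot, y to its left, z up, the work surface at z = 0. Lengths are in m, angles in degrees, forces in N, time in s.
With the tool pointing down it reaches from about 0.25 to 0.725 m from the base axis. Payload 9.7 kg.
Tool frame: the origin (TCP) lies at the very end of the fingers, on their centre line; the grasp point (between the pads) lies 19 mm behind it (bot.hold_point_z is the distance from the TCP to the grasp point, in m); z points along the fingers, y is the line along which they close (so a half turn about z gives the same grasp; the last joint's range is limited). The gripper opens to 85 mm and grips with 20 to 120 N. Pads are 22 mm wide; open, the fingers measure 114 mm over their backs; the gripper's body (76 mm by 85 mm) begins 54 mm behind the grasp point. The pads swing forward as they close: fully open they stand 13 mm farther back than shut.
Start: joints at [-75.401, 4.979, 10.078, 95.1, 0, 90], TCP at [0.139, -0.532, 0.231] pointing down, gripper open.
Joint ranges: [-179.16, 179.16], [-48.56, 103.87], [-65.8, 70.77], [-126.05, 130.52], [-82.76, 87.17], [-180, 180]. Speed limits (degrees/s): [127.2, 127.2, 147.25, 180, 180, 180].

INTERFACE

Orientations are given as [roll, pitch, yaw] about the fixed x, y, z axes, in that order (R = Rz(yaw) Ry(pitch) Rx(roll)).
In Python, from workcell import bot gives the robot as it stands.
- The arm moves only by the tool play_rows, never from a script. Its argument "targets" is a list of rows, each an object with "grip": the closure in counts, from 0 (fully open) to 255 (shut); "linear": the shift along the world's x, y, z in cm, a list of three; "delta_rot": the turn, a rotation vector about the world's x, y, z in rad, a list of three. A call has 1 to 10 rows; each row is the pose to reach, as a shift and turn from the pose commanded when the call began; what a row does not reach only later rows make up. A row lasts 1/10 s, in which the tool goes at most 50 mm and 8.59 degrees, less where a joint would pass 70% of its speed; a pose out of reach is approached as far as the arm can. A call with a gripper value outside its range is refused whole. The fingers move at their own pace and stop on an object; "force" is the grip in N (left out, the last holds). Time passes only in rows, so rows that repeat a pose let the fingers close. It gives the time, the measured TCP pose, the force, the opening and the grip force at its end, in the units of the state.
- bot.get_obs(): the state, without advancing time (a new reading comes with each control period).
- bot.camera(name): name is "scene" or "top"; returns a dict with "color" (384x512x3 uint8, red, green, blue), "range_z" (384x512 float32, m along the optical axis (not along the pixel's ray), 0 where there is no reading), "fov_y" (degrees; the focal length in pixels is half the picture's height over the tangent of half this angle, whatever the lens; pixels are square), "cx", "cy" (the principal point, pixels), "world_to_cam" (4x4, takes a point from world to camera coordinates). Camera axes: x right, y up, looking along -z (the intrinsics and any distortion apply to the point x, -y, -z); pixel columns grow to the right and rows downward; lengths in m; the calibration is good to about 2 mm. A picture is of the moment at which its call begins.
- bot.job_done(): hands the job in; it is judged then, once.
Trained networks look in a picture, given as the dict that the camera call returned (one of the last four; its "shot" number tells which), for a name from the list of things; names that differ only in an ending like _2 or _b are one class to them, and where a whole thing is asked for, a point or a joint stands for the part that bears it (a point fixed in the world has none). Each returns a list of dicts, best first, with "conf" (0 to 1); they miss things now and then, are a little off and sometimes report something else, mostly with a low value. They report only what shows in the picture. A call takes as long as a camera call. They do not tell look-alikes from the thing itself.
- bot.search_frame(picture, target): "box" ([left, top, right, bottom] in pixels, round what is visible of it).
- bot.trace(picture, target): "pixels" (384x512 bool, what is visible of it) and "box" ([left, top, right, bottom] in pixels, round what is visible of it).
- bot.pinpoint(picture, target): "pixel" ([column, row] in pixels: a listed point, or the origin of a listed thing).
The state is a dict: "time": time; "q": joint angles; "qd": joint speeds; "joint_efforts": joint torques, N m; "ee_pos": TCP position; "tcp_rot": TCP orientation; "wrist_force": force on the tool from outside, world axes, zero at the start; "torque": the same for the moment, N m; "opening": finger opening in m; "grasp_force": force on a finger pad.
Only numpy, scipy, OpenCV 4.12 (cv2) and the standard library are available. Lean on these libraries where they do the work, as an engineer would, in place of code of your own. Each camera call takes 0.05 s, during which the arm holds its last target. There are 200 camera calls.

TASK

Use the spatula to get under the tart with the piped chocolate rosettes, lift it clear of the baking tray and set it down flat, right way up, in the open drawer of the low display case, without touching the tart with the gripper or dropping it. Then lay the spatula down on the worktop or the tray, clear of the case, and push the drawer fully home past its catch. Leave the other tarts and everything else standing where they are.

Things in the scene. Friction and masses are not known exactly. Their poses are not given: they have to be found in the camera images.
- tart: the tart to move: round shortcrust tart, crust-coloured, 80 mm across at the top rim, 58 mm across at the flat foot, crust 16 mm high; the lower edge flares outward from the foot (72 mm across at 6 mm up). 110 g. Origin: centre of its underside, z up. On top seven dark brown chocolate rosettes, to 28 mm above the underside.
- nut_tart: a tart to leave alone: round shortcrust tart, crust-coloured, 80 mm across at the top rim, 58 mm across at the flat foot, crust 16 mm high; the lower edge flares outward from the foot (72 mm across at 6 mm up). 110 g. Origin: centre of its underside, z up. Flat caramel-coloured filling with pale nuts.
- custard_tart: a tart to leave alone: round shortcrust tart, crust-coloured, 80 mm across at the top rim, 58 mm across at the flat foot, crust 16 mm high; the lower edge flares outward from the foot (72 mm across at 6 mm up). 110 g. Origin: centre of its underside, z up. Flat yellow filling.
- tray: fixed baking tray lined with white paper, 230 (x) by 320 (y) mm inside; floor 4 mm above the worktop; dark rim 6 mm thick, 14 mm high all round. Origin: centre of the underside; x points away from the robot. Three tarts stand in a row near its far (+x) rim, in any order, 10 to 30 mm off it; a pushed tart slides until it meets the rim.
- spatula: loose cranked cake lifter standing on its blade, 150 g. Origin: in the plane of the blade's underside, straight below the grip point; x along it to the tip, z up. Slippery flat steel blade from x = 75 to 170 mm, 64 wide, 2.4 thick (1.8 at the tip); neck rising at 41 deg from x = 85 back to 32; level green handle x = -80 to 35, z = 40 to 60, 18 wide. Centre of mass x = 93.
- spatula_grip (a point): point inside the handle's middle where to grip it: x = 0, 50 mm above the plane of the blade's underside
- spatula_blade (a point): centre of the blade's underside: x = 122 mm in the spatula's frame
- spatula_tip (a point): middle of the blade's front edge, at its underside: x = 170 mm in the spatula's frame
- case: fixed low display case of steel with a clear roof, 260 mm deep (x), 240 mm wide (y), 96 mm high, open at the front (-x side). Origin: middle of the front's lower edge; x points into the case. The clear height above the drawer's board is 56 mm inside.
- drawer (a joint): pull-out tray drawer of the case: 0 = fully home, value = how far it is pulled out towards the case's -x, in m (up to 0.18). A sprung ball catch lies in the last 12 mm: it must be pushed over (about 10 N), and only past it is the drawer seated.
- drawer_board (a point): point on the top face of the drawer's white board, on its centre line, 68 mm behind the drawer's front panel; moves with the drawer, axes as the case's. The board is 34 mm above the worktop, 212 mm wide and 210 mm deep. Steel lips along its sides stand 8 mm above it, the front panel (10 mm thick) too.
- drawer_handle (a point): middle of the drawer's dark bar handle, 120 mm long along y, 8 mm thick, 35 mm in front of the front panel, 28 mm above the worktop
- nut_box: bystander: clear open box of hazelnuts, 130 x 100 x 55 mm. Origin: centre of the underside
- water_bottle: bystander: clear bottle with a yellow cap, 68 mm across, 200 mm high. Origin: centre of the underside
- jar: bystander: amber jar with an orange lid, 80 mm across, 110 mm high. Origin: centre of the underside
- tub: bystander: white tub of chocolate, 140 mm across, 130 mm high. Origin: centre of the underside
There are look-alikes about, which are no part of the job. Leave any purple or turquoise look-alike of the tart alone.

How it is judged (in metres and radians):
On the way, in this order (a step that is already met when the one before it is completed fails the run):
1. the chocolate tart is lifted clear of the tray on the spatula (contact force between tart and spatula above 0.3 N and contact force between tart and tray below 0.01 N and z of tart in the frame of tray above 0.03 m and angle between tart's own z axis and vertical below 0.4 rad), for 0.2 s.
2. the tart lies flat on the drawer's board, free of the spatula (z of tart in the frame of drawer_board between -0.004 and 0.004 m and angle between tart's own z axis and vertical below 0.1 rad and x of tart in the frame of drawer_board between -0.04 and 0.1 m and y of tart in the frame of drawer_board between -0.08 and 0.08 m and contact force between tart and spatula below 0.01 N), for 0.2 s.
At the end, for the whole second after the job is handed in: The tart lies flat (within 0.1 rad, underside within 4 mm of the board's face) and right way up on the drawer's board, at rest; the drawer is home (under 3 mm open); the spatula lies at rest on the worktop or the tray (blade's centre under 30 mm high), touching neither the tart nor the case (all of step 2 and value of joint drawer below 0.003 m and linear speed of each of tart, spatula below 0.02 m/s and height (world z) of spatula_blade below 0.03 m and contact force between spatula and case below 0.01 N).
It fails at once if the gripper or arm touches the chocolate tart (contact force between tart and the fingers above 0.3 N or contact force between tart and the arm above 0.3 N).
It fails at once if the chocolate tart is dropped or flung (faster than 0.9 m/s) or tipped over (past 0.8 rad) (linear speed of tart above 0.9 m/s or angle between tart's own z axis and vertical above 0.8 rad).
It fails at once if one of the other two tarts is moved more than 20 mm (distance of any of nut_tart, custard_tart from where it was at the start of the episode above 0.02 m).
It fails at once if the nut box, bottle, jar or tub is moved more than 30 mm (distance of any of nut_box, water_bottle, jar, tub from where it was at the start of the episode above 0.03 m).
It also fails if it takes over 72 s, if anything falls off the work surface, if the arm or the gripper's body presses on something with over 40 N, if the wrist force passes 120 N, or if a joint passes its speed limit or range.

## Working session

There is one attempt and no reset: what is moved stays moved. The work goes in short steps, Python scripts to look and compute and a tool call to move; the robot and the scene stay as the last step left them, time stands still between calls to the robot, and variables do not carry over. Pictures are saved under pics/ and viewed, at most 14 in all, crops included, and the job is handed in when it is done.

Besides the shell and the picture viewer there is one more tool, called by a JSON object that holds its "method" and its "body", one argument or row to a line. play_rows: Moves the arm, as the interface text tells. Its arguments: {"type":"object","properties":{"targets":{"type":"array","items":{"type":"object","properties":{"grip":{"type":"number"},"linear":{"type":"array","items":{"type":"number"}},"delta_rot":{"type":"array","items":{"type":"number"}}}}},"force":{"type":"number"}},"required":["targets"]}

```bash
mkdir -p pics; cat > h.py <<'E'
import numpy as np,cv2
from workcell import bot
def shot(n,fn=None):
    p=bot.camera(n)
    if fn: cv2.imwrite('pics/'+fn,p['color'][:,:,::-1])
    return p
def px2w(p,uv,z=None,d=None):
    H=p['color'].shape[0]; f=H/2/np.tan(np.radians(p['fov_y']/2))
    u,v=uv; M=np.linalg.inv(p['world_to_cam'])
    r=np.array([(u-p['cx'])/f,-(v-p['cy'])/f,-1.])
    if z is None:
        if d is None: d=p['range_z'][int(round(v)),int(round(u))]
        return M[:3,:3]@(r*d)+M[:3,3]
    w=M[:3,:3]@r; return M[:3,3]+w*(z-M[2,3])/w[2]
E
python3 - <<'E'
from h import *
for n in('scene','top'):
    p=shot(n,n+'.png')
    print(n,{k:(v if np.size(v)<2 else np.shape(v)) for k,v in p.items()},np.linalg.inv(p['world_to_cam']).round(3).tolist())
    for t,z in dict(tart=0.004,nut_tart=.004,custard_tart=.004,tray=0,spatula=.004,spatula_grip=.05,spatula_blade=.004,spatula_tip=.004,case=0,drawer_board=.034,drawer_handle=.028,nut_box=0,water_bottle=0,jar=0,tub=0).items():
        for r in bot.pinpoint(p,t)[:4]:
            print(n,t,round(r['conf'],2),np.round(r['pixel'],1),px2w(p,r['pixel'],z=z).round(4))
E
```

```text
scene {'color': (384, 512, 3), 'range_z': (384, 512), 'fov_y': 47.64275127236909, 'cx': 251.57528580376777, 'cy': 197.2171153348021, 'world_to_cam': (4, 4), 'shot': 1} [[-0.328, -0.806, 0.493, 1.368], [0.945, -0.284, 0.166, 0.264], [0.006, 0.52, 0.854, 1.441], [0.0, 0.0, 0.0, 1.0]]
scene tart 0.87 [292.4 274.8] [0.7911 0.2237 0.004 ]
scene tart 0.61 [337.4 180. ] [0.3502 0.2802 0.004 ]
scene tart 0.56 [292.5 235.3] [0.6437 0.1807 0.004 ]
scene nut_tart 0.73 [320.9 243. ] [0.6394 0.2871 0.004 ]
scene nut_tart 0.24 [255.8 184.7] [ 0.4788 -0.0182  0.004 ]
scene custard_tart 0.61 [348.3 252. ] [0.6413 0.3892 0.004 ]
scene tray 0.67 [321.2 228.3] [0.5785 0.2732 0.    ]
scene tray 0.66 [257.4 177.5] [ 0.4418 -0.024  -0.    ]
scene tray 0.48 [319.9 241.6] [0.6331 0.2823 0.    ]
scene spatula 0.65 [131.4 130.7] [ 0.3956 -0.6062  0.004 ]
scene spatula 0.56 [252.5 182.1] [ 0.4716 -0.0345  0.004 ]
scene spatula_grip 0.81 [257.2 177.7] [ 0.4751 -0.0145  0.05  ]
scene spatula_blade 0.61 [246.4 209. ] [ 0.595  -0.0163  0.004 ]
scene spatula_blade 0.56 [293.2 233.8] [0.637  0.1814 0.004 ]
scene spa
[... 1298 characters left out ...]
53  0.004 ]
top tray 0.86 [178.8 191. ] [0.5713 0.2811 0.    ]
top tray 0.35 [209.8 173. ] [0.6359 0.1755 0.    ]
top spatula 0.63 [264.9 221.1] [ 0.47  -0.018  0.004]
top spatula_grip 0.95 [266.3 221. ] [ 0.4666 -0.022   0.05  ]
top spatula_blade 0.72 [261.7 185. ] [ 0.5951 -0.0058  0.004 ]
top spatula_tip 0.62 [261.2 170. ] [ 0.6479 -0.0035  0.004 ]
top case 0.91 [335.4 175.3] [ 0.6329 -0.2627  0.    ]
top drawer_board 0.72 [330.6 201.3] [ 0.5372 -0.2399  0.034 ]
top drawer_handle 0.91 [328.  230.9] [ 0.4373 -0.2309  0.028 ]
top nut_box 0.64 [257.7 127.3] [0.8021 0.0105 0.    ]
top water_bottle 0.6 [436.7 242.3] [ 0.4041 -0.6071  0.    ]
top jar 0.79 [422.3 206.9] [ 0.5254 -0.5625  0.    ]
```

View pics/scene.png

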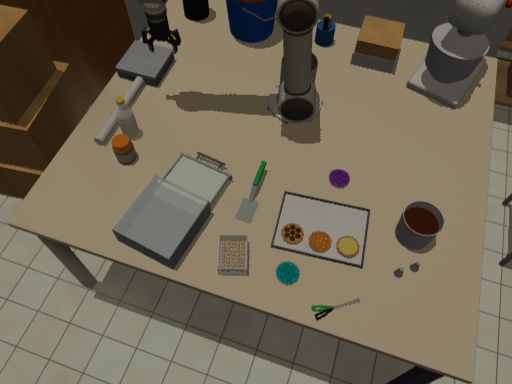

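View pics/top.png

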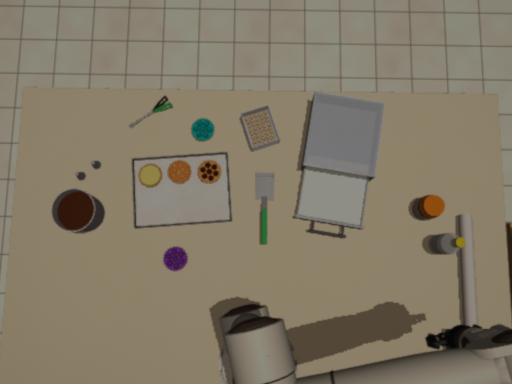

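Candidates for the tart in the scene picture: the purple look-alike (340,178), the turquoise look-alike (288,273), the dark-rosette tart (292,234), the nut tart (320,241) and the custard tart (348,247). I choose (292,234): crust-coloured with dark brown rosettes, standing on the tray. Next I'll check it in a close crop and measure precisely.

```bash
cat >> h.py <<'E'
def cloud(p):
    H,W=p['range_z'].shape; f=H/2/np.tan(np.radians(p['fov_y']/2)); M=np.linalg.inv(p['world_to_cam'])
    v,u=np.mgrid[:H,:W]; d=p['range_z']
    c=np.stack([(u-p['cx'])/f*d,-(v-p['cy'])/f*d,-d],-1)
    return c@M[:3,:3].T+M[:3,3]
E
python3 - <<'E'
from h import *
o=bot.get_obs();print({k:np.round(v,3).tolist() for k,v in o.items()})
crops=[]
for n,c in(('scene',(310,225)),('top',(262,190))):
    p=shot(n);P=cloud(p)
    x,y=c; a=p['color'][y-50:y+50,x-66:x+67]; crops.append(cv2.resize(a[:,:,::-1],(532,300),interpolation=2)[:, :400] if 0 else cv2.resize(a[:,:,::-1],(400,300),interpolation=2))
    def box(x0,x1,y0,y1,z0,z1):
        return (P[...,0]>x0)&(P[...,0]<x1)&(P[...,1]>y0)&(P[...,1]<y1)&(P[...,2]>z0)&(P[...,2]<z1)&(p['range_z']>0)
    for nm,cx,cy in(('choc',.637,.18),('nut',.637,.28),('cust',.635,.385)):
        q=P[box(cx-.06,cx+.06,cy-.055,cy+.055,.0155,.05)]
        (a,b),r=cv2.minEnclosingCircle((q[:,:2]*1000).astype(np.float32)); print(n,nm,len(q),q[:,:2].mean(0).round(4),'circ',round(a,1),round(b,1),round(r,1),'z',np.percentile(q[:,2],[5,50,95]).round(4))
    C=p['color'].astype(int); g=box(.35,.68,-.08,.06,-.01,.08)&(C[...,1]>C[...,0]+30)&(C[...,1]>C[...,2]+30)
    q=P[g]; print(n,'handle',len(q),'z',np.median(q[:,2]).round(4),cv2.minAreaRect((q[:,:2]*1000).astype(np.float32)))
    s=bot.trace(p,'spatula')
    for t in s[:2]:
        q=P[t['pixels']&~g&box(.3,.7,-.15,.1,-.02,.08)]; q=q[q[:,0]>.56]
        if len(q)>10: print(n,'blade',t['conf'],len(q),'z',np.median(q[:,2]).round(4),cv2.minAreaRect((q[:,:2]*1000).astype(np.float32)))
    for nm in('tray','drawer_board'):
        for t in bot.trace(p,nm)[:1]:
            q=P[t['pixels']&(p['range_z']>0)]; q=q[q[:,2]<.06]; print(n,nm,t['conf'],len(q),'z',np.percentile(q[:,2],[5,50,95]).round(4),cv2.minAreaRect((q[:,:2]*1000).astype(np.float32)))
    q=P[box(.4,.95,-.45,-.1,.085,.11)]; print(n,'roof',len(q),cv2.boxPoints(cv2.minAreaRect((q[:,:2]*1000).astype(np.float32))).round().tolist())
    q=P[box(.4,.95,-.45,-.1,.03,.039)]; print(n,'board',len(q),cv2.boxPoints(cv2.minAreaRect((q[:,:2]*1000).astype(np.float32))).round().tolist())
    q=P[box(.35,.465,-.35,-.1,.015,.04)]; print(n,'dh',len(q),cv2.boxPoints(cv2.minAreaRect((q[:,:2]*1000).astype(np.float32))).round().tolist())
cv2.imwrite('pics/crop.png',np.hstack(crops))
E
```

```text
{'time': 1.6, 'q': [-75.402, 4.981, 10.077, 95.101, -0.001, 90.002], 'qd': [-0.071, 0.114, 0.021, 0.041, -0.03, -0.026], 'joint_efforts': [-0.001, -52.009, 46.486, 0.002, -0.0, -0.0], 'ee_pos': [0.139, -0.532, 0.231], 'tcp_rot': [-179.995, 0.001, 14.597], 'wrist_force': [0.079, -0.289, 0.034], 'torque': [-0.008, -0.077, 0.003], 'grasp_force': 0.0, 'opening': 0.086}
scene choc 320 [0.6437 0.1768] circ 641.5 176.7 41.6 z [0.0164 0.0216 0.0303]
scene nut 328 [0.6416 0.2795] circ 651.4 289.7 56.9 z [0.0161 0.0203 0.0252]
scene cust 343 [0.6267 0.3815] circ 638.4 397.3 65.5 z [0.0161 0.0199 0.0256]
scene handle 113 z 0.0575 ((451.6800537109375, -13.598898887634277), (117.45500946044922, 17.72564697265625), 0.3739863336086273)
scene tray 0.9 4459 z [-0.0029  0.0033  0.0146] ((573.4085693359375, 272.413818359375), (261.0677185058594, 341.0123291015625), 4.378042221069336)
scene drawer_board 0.92 1834 z [0.0255 0.0321 0.0404] ((507.55523681640625, -236.1100311279297), (231.85159301757812, 204.48399353027344), 78.01567840576172)
scene roof 4467 [[614.0, -380.0], [875.0, -420.0], [913.0, -177.
[... 521 characters left out ...]
, 0.4955638349056244)
top blade 0.74 424 z 0.0032 ((599.39794921875, -13.920083999633789), (78.80277252197266, 62.943416595458984), 0.7073758244514465)
top tray 0.91 5406 z [-0.0011  0.0059  0.0158] ((575.2122192382812, 273.63409423828125), (243.52548217773438, 333.2584533691406), 4.832391738891602)
top drawer_board 0.56 3664 z [0.0276 0.0351 0.0436] ((532.81396484375, -240.06533813476562), (231.42063903808594, 221.35508728027344), 80.7812728881836)
top roof 5442 [[609.0, -377.0], [870.0, -418.0], [908.0, -180.0], [647.0, -138.0]]
top board 2521 [[404.0, -342.0], [864.0, -415.0], [902.0, -179.0], [442.0, -105.0]]
top dh 227 [[414.0, -163.0], [414.0, -344.0], [465.0, -344.0], [465.0, -163.0]]
```

View pics/crop.png

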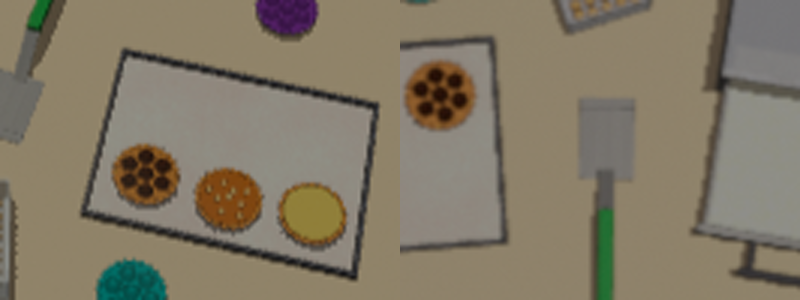

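The crop confirms it: the tart at crop pixel (146,175) has crust and seven dark rosettes, and the two flat ones beside it are the nut and custard tarts. Moving above the spatula handle.

{"method": "play_rows", "body": {
  "targets": [
    {"grip":0,"linear":[5,8,0],"delta_rot":[0,0,-0.05]},
    {"grip":0,"linear":[8,12,0],"delta_rot":[0,0,-0.1]},
    {"grip":0,"linear":[11,17,-1],"delta_rot":[0,0,-0.15]},
    {"grip":0,"linear":[14,22,-2],"delta_rot":[0,0,-0.2]},
    {"grip":0,"linear":[17,26,-4],"delta_rot":[0,0,-0.246]},
    {"grip":0,"linear":[20,31,-6],"delta_rot":[0,0,-0.246]},
    {"grip":0,"linear":[23,36,-8],"delta_rot":[0,0,-0.246]},
    {"grip":0,"linear":[26,41,-10],"delta_rot":[0,0,-0.246]},
    {"grip":0,"linear":[30,47,-10],"delta_rot":[0,0,-0.246]},
    {"grip":0,"linear":[33.2,51.8,-10],"delta_rot":[0,0,-0.246]}
  ]
}}

```text
time: 3.0
ee_pos: [0.4028, -0.1179, 0.1465]
tcp_rot: [180.0, -0.0, 0.5]
wrist_force: [1.0, -0.7, -0.6]
opening: 0.0852
grasp_force: 0.0
```

{"method": "play_rows", "body": {
  "targets": [
    {"grip":0,"linear":[0,0,0],"delta_rot":[0,0,0]},
    {"grip":0,"linear":[0,0,0],"delta_rot":[0,0,0]},
    {"grip":0,"linear":[0,0,0],"delta_rot":[0,0,0]}
  ]
}}

```text
time: 3.3
ee_pos: [0.4022, -0.1204, 0.1472]
tcp_rot: [180.0, -0.0, 0.5]
wrist_force: [-0.5, 0.6, -0.7]
opening: 0.0851
grasp_force: 0.0
```

```bash
python3 - <<'E'
from h import *
o=bot.get_obs();print({k:np.round(o[k],4).tolist() for k in('time','q','ee_pos','tcp_rot')})
E
```

```text
{'time': 3.3, 'q': [-16.6518, -13.803, -16.8416, 86.9493, -0.0121, 162.8686], 'ee_pos': [0.4022, -0.1204, 0.1472], 'tcp_rot': [179.9849, -0.0079, 0.4796]}
```

{"method": "play_rows", "body": {
  "targets": [
    {"grip":0,"linear":[1,1.5,0],"delta_rot":[0,0,0.14]},
    {"grip":0,"linear":[2,3,0],"delta_rot":[0,0,0.28]},
    {"grip":0,"linear":[3,4.5,0],"delta_rot":[0,0,0.42]},
    {"grip":0,"linear":[4,6,0],"delta_rot":[0,0,0.56]},
    {"grip":0,"linear":[5,7.5,0],"delta_rot":[0,0,0.7]},
    {"grip":0,"linear":[6,9,0],"delta_rot":[0,0,0.84]},
    {"grip":0,"linear":[6.9,10.6,0],"delta_rot":[0,0,0.98]},
    {"grip":0,"linear":[6.9,10.6,0],"delta_rot":[0,0,1.12]},
    {"grip":0,"linear":[6.9,10.6,0],"delta_rot":[0,0,1.26]},
    {"grip":0,"linear":[6.9,10.6,0],"delta_rot":[0,0,1.4]}
  ]
}}

```text
time: 4.3
ee_pos: [0.4714, -0.0156, 0.1473]
tcp_rot: [180.0, 0.0, 80.9]
wrist_force: [0.3, -0.6, 0.6]
opening: 0.0855
grasp_force: 0.0
```

{"method": "play_rows", "body": {
  "targets": [
    {"grip":0,"linear":[0,0,0],"delta_rot":[0,0,0.14]},
    {"grip":0,"linear":[0,0,0],"delta_rot":[0,0,0.28]},
    {"grip":0,"linear":[0,0,0],"delta_rot":[0,0,0.42]},
    {"grip":0,"linear":[0,0,0],"delta_rot":[0,0,0.56]},
    {"grip":0,"linear":[0,0,0],"delta_rot":[0,0,0.7]},
    {"grip":0,"linear":[0,0,0],"delta_rot":[0,0,0.84]},
    {"grip":0,"linear":[0,0,0],"delta_rot":[0,0,0.98]},
    {"grip":0,"linear":[0,0,0],"delta_rot":[0,0,1.12]},
    {"grip":0,"linear":[0,0,0],"delta_rot":[0,0,1.26]},
    {"grip":0,"linear":[0,0,0],"delta_rot":[0,0,1.4]}
  ]
}}

```text
time: 5.3
ee_pos: [0.4714, -0.0158, 0.1474]
tcp_rot: [180.0, 0.0, 161.1]
wrist_force: [0.9, 0.0, 0.6]
opening: 0.0856
grasp_force: 0.0
```

{"method": "play_rows", "body": {
  "targets": [
    {"grip":0,"linear":[0,0,0],"delta_rot":[0,0,0.14]},
    {"grip":0,"linear":[0,0,0],"delta_rot":[0,0,0.28]},
    {"grip":0,"linear":[0,0,0],"delta_rot":[0,0,0.34]},
    {"grip":0,"linear":[0,0,0],"delta_rot":[0,0,0.34]}
  ]
}}

```text
time: 5.7
ee_pos: [0.4714, -0.0156, 0.1473]
tcp_rot: [-180.0, 0.0, -179.7]
wrist_force: [0.8, 0.3, -0.1]
opening: 0.0852
grasp_force: 0.0
```

{"method": "play_rows", "body": {
  "targets": [
    {"grip":0,"linear":[0,0.15,-4],"delta_rot":[0,0,0]},
    {"grip":0,"linear":[0,0.15,-8],"delta_rot":[0,0,0]},
    {"grip":0,"linear":[0,0.15,-10.5],"delta_rot":[0,0,0]},
    {"grip":0,"linear":[0,0.15,-11.7],"delta_rot":[0,0,0]},
    {"grip":0,"linear":[0,0.15,-11.7],"delta_rot":[0,0,0]},
    {"grip":255,"linear":[0,0.15,-11.7],"delta_rot":[0,0,0]},
    {"grip":255,"linear":[0,0.15,-11.7],"delta_rot":[0,0,0]},
    {"grip":255,"linear":[0,0.15,-11.7],"delta_rot":[0,0,0]},
    {"grip":255,"linear":[0,0.15,-11.7],"delta_rot":[0,0,0]},
    {"grip":255,"linear":[0,0.15,-11.7],"delta_rot":[0,0,0]}
  ],
  "force": 110
}}

```text
time: 6.7
ee_pos: [0.4718, -0.0123, 0.0305]
tcp_rot: [-180.0, 0.1, -179.6]
wrist_force: [-0.9, 0.8, 2.7]
opening: 0.016
grasp_force: 107.4
```

{"method": "play_rows", "body": {
  "targets": [
    {"grip":255,"linear":[0,0,0],"delta_rot":[0,0,0]},
    {"grip":255,"linear":[0,0,0],"delta_rot":[0,0,0]},
    {"grip":255,"linear":[0,0,0],"delta_rot":[0,0,0]},
    {"grip":255,"linear":[0,0,1],"delta_rot":[0,0,0]},
    {"grip":255,"linear":[0,0,3],"delta_rot":[0,0,0]},
    {"grip":255,"linear":[0,0,5],"delta_rot":[0,0,0]},
    {"grip":255,"linear":[0,0,5],"delta_rot":[0,0,0]},
    {"grip":255,"linear":[0,0,5],"delta_rot":[0,0,0]}
  ]
}}

```text
time: 7.5
ee_pos: [0.4714, -0.0123, 0.0798]
tcp_rot: [180.0, -0.0, -179.6]
wrist_force: [0.2, -1.8, -1.0]
opening: 0.0163
grasp_force: 106.7
```

```bash
cat > sp.py <<'E'
from h import *
def spat():
    o=bot.get_obs(); c=o['ee_pos']; print({k:np.round(o[k],4).tolist() for k in('time','q','ee_pos','tcp_rot','wrist_force','opening','grasp_force')})
    for n in('top','scene'):
        p=shot(n);P=cloud(p)
        for t in bot.trace(p,'spatula')[:2]:
            q=P[t['pixels']&(p['range_z']>0)]; q=q[(np.abs(q[:,:2]-c[:2]).max(1)<.25)]
            if len(q)<30: continue
            r=cv2.minAreaRect((q[:,:2]*1000).astype(np.float32)); s=q[:,0]-c[0]
            b=q[(s>.085)&(s<.165)&(np.abs(q[:,1]-c[1])<.06)&(q[:,2]<c[2]+.05)]
            A=np.c_[b[:,:2]-c[:2],np.ones(len(b))]; k=np.linalg.lstsq(A,b[:,2],rcond=None)[0]
            print(n,round(t['conf'],2),len(q),'rect',np.round(r[0],1),np.round(r[1],1),round(r[2],2),'blade n',len(b),'mean',b.mean(0).round(4),'slope x,y',k.round(4),'xmax',np.percentile(q[:,0],99).round(4))
        for k in('spatula_tip','spatula_grip'):
            for r in bot.pinpoint(p,k)[:1]:
                d=px2w(p,r['pixel']); print(n,k,round(r['conf'],2),d.round(4))
    return
if __name__=='__main__': spat()
E
python3 sp.py
```

```text
{'time': 7.5, 'q': [-1.501, -5.9987, -17.5746, 78.4309, 0.002, -1.9123], 'ee_pos': [0.4714, -0.0123, 0.0798], 'tcp_rot': [179.9978, -0.0068, -179.5887], 'wrist_force': [0.2031, -1.7819, -0.9628], 'opening': 0.0163, 'grasp_force': 106.6629}
top 0.8 225 rect [617.  -11.2] [47.2 57.8] 0.22 blade n 220 mean [ 0.6141 -0.0111  0.0514] slope x,y [-0.0366  0.0173  0.0566] xmax 0.638
top spatula_tip 0.53 [ 0.6537 -0.0063 -0.0075]
scene 0.56 452 rect [560.5 -13.9] [ 63.6 163.8] 89.87 blade n 320 mean [ 0.5966 -0.013   0.0475] slope x,y [-0.0164  0.013   0.0496] xmax 0.6407
scene spatula_tip 0.7 [ 0.6293 -0.0153  0.0026]
scene spatula_grip 0.71 [ 0.4228 -0.2392 -0.0038]
```

{"method": "play_rows", "body": {
  "targets": [
    {"grip":255,"linear":[-1,2,1],"delta_rot":[0,0,0.02]},
    {"grip":255,"linear":[-2.3,5,1],"delta_rot":[0,0,0.04]},
    {"grip":255,"linear":[-3.5,8.5,1],"delta_rot":[0,0,0.073]},
    {"grip":255,"linear":[-5,12,1],"delta_rot":[0,0,0.073]},
    {"grip":255,"linear":[-6,15,1],"delta_rot":[0,0,0.073]},
    {"grip":255,"linear":[-6,17.2,0],"delta_rot":[0,0,0.073]},
    {"grip":255,"linear":[-6,17.2,0],"delta_rot":[0,0,0.073]}
  ]
}}

```text
time: 8.6
ee_pos: [0.4106, 0.1615, 0.079]
tcp_rot: [180.0, -0.1, -175.2]
wrist_force: [-0.0, -0.2, -1.3]
opening: 0.0167
grasp_force: 107.4
```

{"method": "play_rows", "body": {
  "targets": [
    {"grip":255,"linear":[0,0,0],"delta_rot":[-0.003,0.035,0]},
    {"grip":255,"linear":[0,0,-1],"delta_rot":[-0.006,0.07,0]},
    {"grip":255,"linear":[0,0,-2],"delta_rot":[-0.006,0.07,0]},
    {"grip":255,"linear":[0,0,-2.6],"delta_rot":[-0.006,0.07,0]},
    {"grip":255,"linear":[0,0,-2.6],"delta_rot":[-0.006,0.07,0]}
  ]
}}

```text
time: 9.1
ee_pos: [0.4108, 0.1591, 0.053]
tcp_rot: [-179.9, -4.1, -175.4]
wrist_force: [0.2, -0.3, -1.4]
opening: 0.0163
grasp_force: 107.3
```

```bash
python3 - <<'E'
from h import *
o=bot.get_obs();print({k:np.round(o[k],4).tolist() for k in('time','q','ee_pos','tcp_rot','wrist_force','torque')})
p=shot('top');t=shot('scene')
a=cv2.resize(p['color'][140:240,150:283,::-1],(400,300),interpolation=2);b=cv2.resize(t['color'][175:275,244:377,::-1],(400,300),interpolation=2)
cv2.imwrite('pics/pre.png',np.hstack([a,b]))
E
```

```text
{'time': 9.1, 'q': [20.4794, -5.592, -20.3109, 79.2266, 1.0673, 15.8714], 'ee_pos': [0.4108, 0.1591, 0.053], 'tcp_rot': [-179.9458, -4.0868, -175.4307], 'wrist_force': [0.1718, -0.3279, -1.4131], 'torque': [-0.0096, 0.089, -0.0064]}
```

View pics/pre.png

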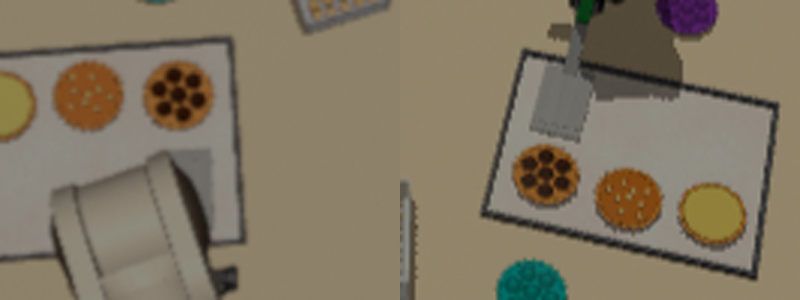

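In line: blade tip centre at (556,137) in the right half, heading for the tart centre at (547,175). Lowering to the paper and pushing in.

{"method": "play_rows", "body": {
  "targets": [
    {"grip":255,"linear":[0,0,-0.5],"delta_rot":[0,0,0]},
    {"grip":255,"linear":[0,0,-0.7],"delta_rot":[0,0,0]},
    {"grip":255,"linear":[0,0,-0.7],"delta_rot":[0,0,0]}
  ]
}}

```text
time: 9.5
ee_pos: [0.4114, 0.1596, 0.0469]
tcp_rot: [-180.0, -4.0, -175.4]
wrist_force: [0.5, -0.2, -0.9]
opening: 0.0162
grasp_force: 107.5
```

{"method": "play_rows", "body": {
  "targets": [
    {"grip":255,"linear":[0,0,-0.1],"delta_rot":[0,0,0]},
    {"grip":255,"linear":[0,0,-0.1],"delta_rot":[0,0,0]}
  ]
}}

```text
time: 9.7
ee_pos: [0.4116, 0.1597, 0.0462]
tcp_rot: [-180.0, -4.0, -175.4]
wrist_force: [-0.7, -0.6, 1.0]
opening: 0.0165
grasp_force: 107.6
```

{"method": "play_rows", "body": {
  "targets": [
    {"grip":255,"linear":[0,0,-0.1],"delta_rot":[0,0,0]},
    {"grip":255,"linear":[0,0,-0.1],"delta_rot":[0,0,0]}
  ]
}}

```text
time: 9.9
ee_pos: [0.4116, 0.1597, 0.0452]
tcp_rot: [-180.0, -4.0, -175.4]
wrist_force: [-0.8, -0.0, 2.5]
opening: 0.0164
grasp_force: 107.9
```

{"method": "play_rows", "body": {
  "targets": [
    {"grip":255,"linear":[0.5,0.04,0],"delta_rot":[0,0,0]},
    {"grip":255,"linear":[1,0.08,0],"delta_rot":[0,0,0]},
    {"grip":255,"linear":[1.5,0.12,0],"delta_rot":[0,0,0]},
    {"grip":255,"linear":[2,0.16,0],"delta_rot":[0,0,0]},
    {"grip":255,"linear":[2.5,0.2,0],"delta_rot":[0,0,0]},
    {"grip":255,"linear":[3,0.24,0],"delta_rot":[0,0,0]},
    {"grip":255,"linear":[3.5,0.28,0],"delta_rot":[0,0,0]},
    {"grip":255,"linear":[4,0.32,0],"delta_rot":[0,0,0]},
    {"grip":255,"linear":[4.5,0.36,0],"delta_rot":[0,0,0]},
    {"grip":255,"linear":[5,0.4,0],"delta_rot":[0,0,0]}
  ]
}}

```text
time: 10.9
ee_pos: [0.4618, 0.1637, 0.045]
tcp_rot: [-180.0, -4.0, -175.4]
wrist_force: [-2.7, 0.4, 2.6]
opening: 0.0163
grasp_force: 108.0
```

{"method": "play_rows", "body": {
  "targets": [
    {"grip":255,"linear":[0.5,0.04,0],"delta_rot":[0,0,0]},
    {"grip":255,"linear":[1,0.08,0],"delta_rot":[0,0,0]},
    {"grip":255,"linear":[1.5,0.12,0],"delta_rot":[0,0,0]},
    {"grip":255,"linear":[2,0.16,0],"delta_rot":[0,0,0]},
    {"grip":255,"linear":[2.5,0.2,0],"delta_rot":[0,0,0]},
    {"grip":255,"linear":[3,0.24,0],"delta_rot":[0,0,0]}
  ]
}}

```text
time: 11.5
ee_pos: [0.4918, 0.1661, 0.045]
tcp_rot: [-180.0, -4.0, -175.4]
wrist_force: [-1.1, 0.4, 3.0]
opening: 0.0161
grasp_force: 108.0
```

```bash
python3 - <<'E'
from h import *
o=bot.get_obs();print({k:np.round(o[k],4).tolist() for k in('time','ee_pos','tcp_rot','wrist_force','torque')})
t=shot('scene')
cv2.imwrite('pics/mid.png',cv2.resize(t['color'][185:275,250:370,::-1],(640,480),interpolation=2))
E
```

```text
{'time': 11.5, 'ee_pos': [0.4918, 0.1661, 0.045], 'tcp_rot': [-179.9775, -4.0301, -175.407], 'wrist_force': [-1.1497, 0.4256, 3.0315], 'torque': [0.0708, -0.1248, -0.0029]}
```

View pics/mid.png

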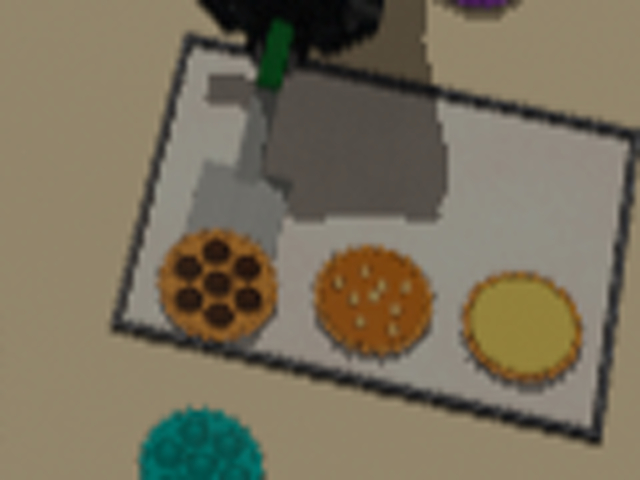

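The tart at (217,287) is against the far rim and the blade is starting underneath it. Continuing.

{"method": "play_rows", "body": {
  "targets": [
    {"grip":255,"linear":[0.5,0.04,0],"delta_rot":[0,0,0]},
    {"grip":255,"linear":[1,0.08,0],"delta_rot":[0,0,0]},
    {"grip":255,"linear":[1.5,0.12,0],"delta_rot":[0,0,0]},
    {"grip":255,"linear":[2,0.16,0],"delta_rot":[0,0,0]},
    {"grip":255,"linear":[2.5,0.2,0],"delta_rot":[0,0,0]},
    {"grip":255,"linear":[2.9,0.23,0],"delta_rot":[0,0,0]},
    {"grip":255,"linear":[3.2,0.26,0],"delta_rot":[0,0,0]},
    {"grip":255,"linear":[3.2,0.26,0],"delta_rot":[0,0,0]}
  ]
}}

```text
time: 12.35
ee_pos: [0.5241, 0.1687, 0.045]
tcp_rot: [-180.0, -4.0, -175.4]
wrist_force: [1.1, -0.0, 0.9]
opening: 0.0163
grasp_force: 107.8
```

```bash
python3 - <<'E'
from h import *
o=bot.get_obs();print({k:np.round(o[k],4).tolist() for k in('time','ee_pos','tcp_rot','wrist_force','torque')})
t=shot('scene');u=shot('top')
cv2.imwrite('pics/in.png',np.hstack([cv2.resize(t['color'][195:275,256:362,::-1],(400,300),interpolation=2),cv2.resize(u['color'][130:210,150:256,::-1],(400,300),interpolation=2)]))
for p in(t,u):
    P=cloud(p); C=p['color'].astype(int)
    m=(P[...,0]>.57)&(P[...,0]<.71)&(P[...,1]>.12)&(P[...,1]<.232)&(P[...,2]>.017)&(P[...,2]<.05)&(C[...,0]>C[...,2]+25)
    q=P[m];A=np.c_[q[:,:2]-q[:,:2].mean(0),np.ones(len(q))];print(len(q),q.mean(0).round(4),np.linalg.lstsq(A,q[:,2],rcond=None)[0].round(4))
E
```

```text
{'time': 12.35, 'ee_pos': [0.5241, 0.1687, 0.045], 'tcp_rot': [-179.979, -3.982, -175.4141], 'wrist_force': [1.0734, -0.0253, 0.8585], 'torque': [0.0726, -0.6737, -0.0079]}
330 [0.668  0.1753 0.0252] [-0.0561 -0.0056  0.0252]
101 [0.6719 0.1514 0.0274] [-0.1265  0.1244  0.0274]
```

View pics/in.png

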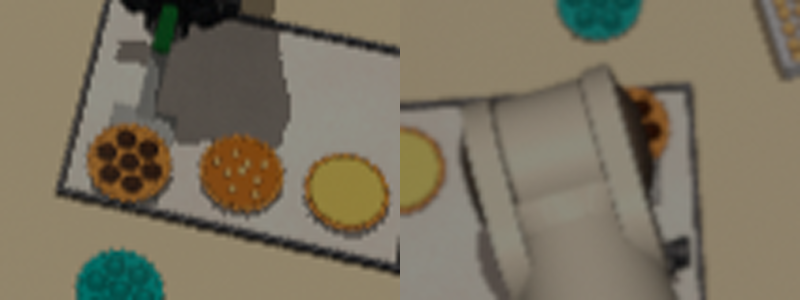

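The tart at (130,163) sits against the rim with the blade well under it. Tilting the tip up and lifting slowly.

{"method": "play_rows", "body": {
  "targets": [
    {"grip":255,"linear":[0,0,0.1],"delta_rot":[0.002,-0.025,0]},
    {"grip":255,"linear":[-0.1,0,0.2],"delta_rot":[0.004,-0.05,0]},
    {"grip":255,"linear":[-0.2,0,0.4],"delta_rot":[0.006,-0.075,0]},
    {"grip":255,"linear":[-0.3,0,0.7],"delta_rot":[0.008,-0.1,0]},
    {"grip":255,"linear":[-0.4,0,1.1],"delta_rot":[0.01,-0.12,0]},
    {"grip":255,"linear":[-0.4,0,1.6],"delta_rot":[0.012,-0.14,0]},
    {"grip":255,"linear":[-0.4,0,2.3],"delta_rot":[0.012,-0.15,0]},
    {"grip":255,"linear":[-0.4,0,3],"delta_rot":[0.012,-0.15,0]},
    {"grip":255,"linear":[-0.4,0,3.8],"delta_rot":[0.012,-0.15,0]},
    {"grip":255,"linear":[-0.4,0,4.5],"delta_rot":[0.012,-0.15,0]}
  ]
}}

```text
time: 13.45
ee_pos: [0.5197, 0.1687, 0.0909]
tcp_rot: [-180.0, 4.6, -175.4]
wrist_force: [-0.1, -0.5, -2.3]
opening: 0.0163
grasp_force: 107.2
```

{"method": "play_rows", "body": {
  "targets": [
    {"grip":255,"linear":[0,0,0.8],"delta_rot":[0,0,0]},
    {"grip":255,"linear":[0,0,1.6],"delta_rot":[0,0,0]},
    {"grip":255,"linear":[0,0,2.3],"delta_rot":[0,0,0]},
    {"grip":255,"linear":[0,0,2.5],"delta_rot":[0,0,0]},
    {"grip":255,"linear":[0,0,2.5],"delta_rot":[0,0,0]}
  ]
}}

```text
time: 13.95
ee_pos: [0.5196, 0.1687, 0.1153]
tcp_rot: [-180.0, 4.6, -175.4]
wrist_force: [0.4, 0.0, -2.8]
opening: 0.0164
grasp_force: 107.1
```

```bash
cat > look.py <<'E'
from h import *
import sys
o=bot.get_obs();print({k:np.round(o[k],4).tolist() for k in('time','q','ee_pos','tcp_rot','wrist_force','torque')})
t=shot('scene');fn,x,y=sys.argv[1],int(sys.argv[2]),int(sys.argv[3])
cv2.imwrite('pics/'+fn,cv2.resize(t['color'][y-50:y+50,x-66:x+67,::-1],(640,480),interpolation=2))
for r in bot.pinpoint(t,'tart')[:4]: print(r)
for r in bot.pinpoint(t,'spatula_tip')[:2]: print('tip',r)
E
python3 look.py lift.png 295 220
```

```text
{'time': 13.95, 'q': [18.5787, -0.8202, -8.8566, 77.4816, -1.1333, 13.939], 'ee_pos': [0.5196, 0.1687, 0.1153], 'tcp_rot': [-179.982, 4.6227, -175.4039], 'wrist_force': [0.3836, 0.013, -2.7592], 'torque': [0.0474, 0.3949, 0.0031]}
{'pixel': [293.0, 229.7], 'conf': 0.79}
{'pixel': [287.8, 276.5], 'conf': 0.66}
{'pixel': [338.8, 178.3], 'conf': 0.65}
tip {'pixel': [293.5, 236.8], 'conf': 0.69}
```

View pics/lift.png

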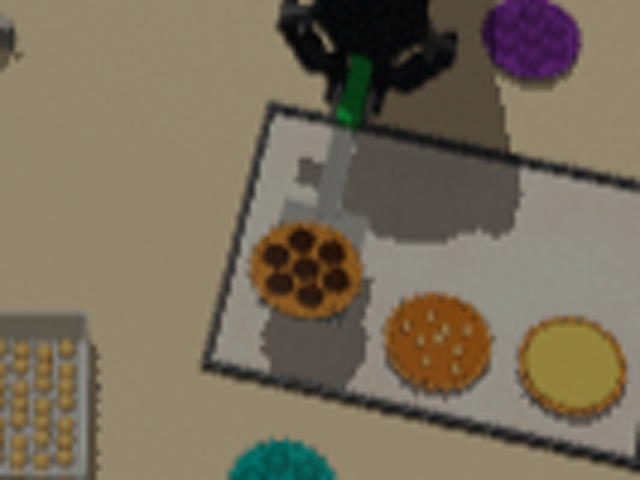

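The tart at (305,270) rides securely on the blade, and the others are untouched. Carrying it to the drawer smoothly.

{"method": "play_rows", "body": {
  "targets": [
    {"grip":255,"linear":[-0.2,-0.3,0.2],"delta_rot":[0,0,-0.002]},
    {"grip":255,"linear":[-0.6,-0.9,0.4],"delta_rot":[0,0,-0.006]},
    {"grip":255,"linear":[-1,-1.8,0.6],"delta_rot":[0,0,-0.012]},
    {"grip":255,"linear":[-1.5,-3,0.8],"delta_rot":[0,0,-0.02]},
    {"grip":255,"linear":[-2,-4.5,1],"delta_rot":[0,0,-0.029]},
    {"grip":255,"linear":[-2.5,-6,1.2],"delta_rot":[0,0,-0.038]},
    {"grip":255,"linear":[-3,-7.5,1.4],"delta_rot":[0,0,-0.047]},
    {"grip":255,"linear":[-3.5,-9,1.6],"delta_rot":[0,0,-0.056]},
    {"grip":255,"linear":[-4,-10.5,1.8],"delta_rot":[0,0,-0.065]},
    {"grip":255,"linear":[-4.5,-12,2],"delta_rot":[0,0,-0.074]}
  ]
}}

```text
time: 15.1
ee_pos: [0.474, 0.0473, 0.1352]
tcp_rot: [-180.0, 4.6, -179.7]
wrist_force: [-0.4, -0.4, -3.1]
opening: 0.0164
grasp_force: 107.2
```

{"method": "play_rows", "body": {
  "targets": [
    {"grip":255,"linear":[-0.5,-1.5,0],"delta_rot":[0,0,-0.009]},
    {"grip":255,"linear":[-1,-3,0],"delta_rot":[0,0,-0.018]},
    {"grip":255,"linear":[-1.5,-4.5,0],"delta_rot":[0,0,-0.027]},
    {"grip":255,"linear":[-2,-6,0],"delta_rot":[0,0,-0.036]},
    {"grip":255,"linear":[-2.5,-7.5,0],"delta_rot":[0,0,-0.045]},
    {"grip":255,"linear":[-2.9,-9,0],"delta_rot":[0,0,-0.054]},
    {"grip":255,"linear":[-3.3,-10.5,0],"delta_rot":[0,0,-0.063]},
    {"grip":255,"linear":[-3.7,-12,0],"delta_rot":[0,0,-0.072]},
    {"grip":255,"linear":[-4,-13.5,0],"delta_rot":[0,0,-0.081]},
    {"grip":255,"linear":[-4.2,-15,0],"delta_rot":[0,0,-0.09]}
  ]
}}

```text
time: 16.1
ee_pos: [0.4318, -0.1026, 0.1352]
tcp_rot: [-180.0, 4.6, 175.1]
wrist_force: [1.5, -0.5, -3.0]
opening: 0.0166
grasp_force: 107.2
```

{"method": "play_rows", "body": {
  "targets": [
    {"grip":255,"linear":[0,-1.5,0],"delta_rot":[0,0,-0.009]},
    {"grip":255,"linear":[0,-3,0],"delta_rot":[0,0,-0.018]},
    {"grip":255,"linear":[0,-4.5,0],"delta_rot":[0,0,-0.027]},
    {"grip":255,"linear":[0,-6,0],"delta_rot":[0,0,-0.036]},
    {"grip":255,"linear":[0,-7.5,0],"delta_rot":[0,0,-0.045]},
    {"grip":255,"linear":[0,-9,0],"delta_rot":[0,0,-0.054]},
    {"grip":255,"linear":[0,-10.3,0],"delta_rot":[0,0,-0.062]},
    {"grip":255,"linear":[0,-11.4,0],"delta_rot":[0,0,-0.068]},
    {"grip":255,"linear":[0,-12.2,0],"delta_rot":[0,0,-0.071]},
    {"grip":255,"linear":[0,-12.6,0],"delta_rot":[0,0,-0.072]}
  ]
}}

```text
time: 17.1
ee_pos: [0.4323, -0.2281, 0.135]
tcp_rot: [-180.0, 4.6, 171.0]
wrist_force: [0.6, -0.3, -2.0]
opening: 0.0163
grasp_force: 107.2
```

```bash
python3 look.py over.png 195 180; cat > tm.py <<'E'
from h import *
def tart(p,c,zt):
    P=cloud(p);C=p['color'].astype(int)
    m=(np.hypot(P[...,0]-c[0],P[...,1]-c[1])<.09)&(P[...,2]>zt)&(P[...,2]<zt+.1)&(C[...,0]>C[...,2]+25)&(p['range_z']>0)
    m=cv2.morphologyEx(m.astype(np.uint8),cv2.MORPH_OPEN,np.ones((3,3)));n,l,s,ce=cv2.connectedComponentsWithStats(m)
    i=1+s[1:,4].argmax(); q=P[l==i];k=np.linalg.lstsq(np.c_[q[:,:2]-q[:,:2].mean(0),np.ones(len(q))],q[:,2],rcond=None)[0]
    return len(q),q.mean(0).round(4),(q.max(0)-q.min(0)).round(3),k.round(3)
E
python3 - <<'E'
from tm import *
p=shot('scene');print(tart(p,(.56,-.25),.09))
p=shot('top');print(tart(p,(.56,-.25),.09))
E
```

```text
{'time': 17.1, 'q': [-28.7038, -8.7072, -14.0455, 80.3314, 1.5252, -19.6788], 'ee_pos': [0.4323, -0.2281, 0.135], 'tcp_rot': [-179.975, 4.5905, 171.0337], 'wrist_force': [0.6016, -0.3178, -1.9866], 'torque': [0.1238, 0.474, -0.0151]}
{'pixel': [186.5, 173.5], 'conf': 0.86}
{'pixel': [288.3, 274.0], 'conf': 0.71}
{'pixel': [337.5, 178.7], 'conf': 0.71}
{'pixel': [319.7, 241.6], 'conf': 0.41}
tip {'pixel': [184.5, 179.8], 'conf': 0.81}
tip {'pixel': [127.8, 130.3], 'conf': 0.19}
(170, array([ 0.5804, -0.2547,  0.1319]), array([0.091, 0.081, 0.035]), array([ 0.088, -0.016,  0.132]))
(492, array([ 0.5683, -0.2519,  0.1359]), array([0.079, 0.079, 0.037]), array([ 0.052, -0.013,  0.136]))
```

View pics/over.png

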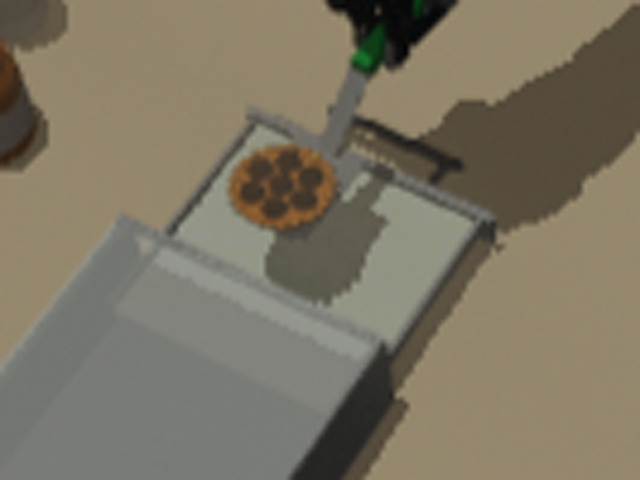

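The tart at (283,187) is on the blade above the drawer, clear of the roof. Lowering, levelling, then tipping the blade down 7° onto the board.

{"method": "play_rows", "body": {
  "targets": [
    {"grip":255,"linear":[-0.1,0,-0.4],"delta_rot":[0.001,0.008,0]},
    {"grip":255,"linear":[-0.2,0,-1],"delta_rot":[0.003,0.018,0]},
    {"grip":255,"linear":[-0.3,0,-1.7],"delta_rot":[0.005,0.03,0]},
    {"grip":255,"linear":[-0.4,0.1,-2.4],"delta_rot":[0.007,0.042,0]},
    {"grip":255,"linear":[-0.5,0.1,-3],"delta_rot":[0.009,0.055,0]},
    {"grip":255,"linear":[-0.6,0.1,-3.5],"delta_rot":[0.011,0.068,0]},
    {"grip":255,"linear":[-0.7,0.1,-3.9],"delta_rot":[0.0124,0.079,0]},
    {"grip":255,"linear":[-0.7,0.1,-4.2],"delta_rot":[0.015,0.095,0]},
    {"grip":255,"linear":[-0.7,0.1,-4.4],"delta_rot":[0.017,0.11,0]},
    {"grip":255,"linear":[-0.7,0.1,-4.5],"delta_rot":[0.019,0.125,0]}
  ]
}}

```text
time: 18.35
ee_pos: [0.4255, -0.2264, 0.0899]
tcp_rot: [-179.9, -2.7, 171.1]
wrist_force: [-1.1, 0.4, -3.2]
opening: 0.0166
grasp_force: 107.2
```

{"method": "play_rows", "body": {
  "targets": [
    {"grip":255,"linear":[0,0,0],"delta_rot":[0.002,0.013,0]},
    {"grip":255,"linear":[0,0,0],"delta_rot":[0.004,0.026,0]},
    {"grip":255,"linear":[0,0,0],"delta_rot":[0.006,0.039,0]},
    {"grip":255,"linear":[0,0,0],"delta_rot":[0.008,0.052,0]},
    {"grip":255,"linear":[0,0,0],"delta_rot":[0.01,0.065,0]},
    {"grip":255,"linear":[0,0,0],"delta_rot":[0.012,0.075,0]},
    {"grip":255,"linear":[0,0,-0.2],"delta_rot":[0.012,0.075,0]},
    {"grip":255,"linear":[0,0,-0.3],"delta_rot":[0.012,0.075,0]}
  ]
}}

```text
time: 19.15
ee_pos: [0.4254, -0.2263, 0.0867]
tcp_rot: [-180.0, -7.0, 171.1]
wrist_force: [-0.4, -0.2, -3.2]
opening: 0.0164
grasp_force: 107.2
```

```bash
python3 look.py down.png 195 180; python3 - <<'E'
from tm import *
p=shot('scene');print(tart(p,(.57,-.25),.042))
p=shot('top');print(tart(p,(.57,-.25),.042))
E
```

```text
{'time': 19.15, 'q': [-26.724, 2.1604, -9.2115, 85.2953, -2.1779, -17.6764], 'ee_pos': [0.4254, -0.2263, 0.0867], 'tcp_rot': [-179.959, -7.0122, 171.0767], 'wrist_force': [-0.437, -0.2034, -3.2465], 'torque': [0.0879, 0.1774, 0.02]}
{'pixel': [287.4, 273.8], 'conf': 0.92}
{'pixel': [336.7, 178.0], 'conf': 0.79}
{'pixel': [192.8, 179.1], 'conf': 0.52}
tip {'pixel': [189.3, 185.4], 'conf': 0.58}
tip {'pixel': [182.4, 200.0], 'conf': 0.36}
(184, array([ 0.5686, -0.2488,  0.0547]), array([0.088, 0.081, 0.026]), array([-0.075,  0.034,  0.055]))
(204, array([ 0.565 , -0.2343,  0.059 ]), array([0.073, 0.05 , 0.028]), array([-0.158, -0.068,  0.059]))
```

View pics/down.png

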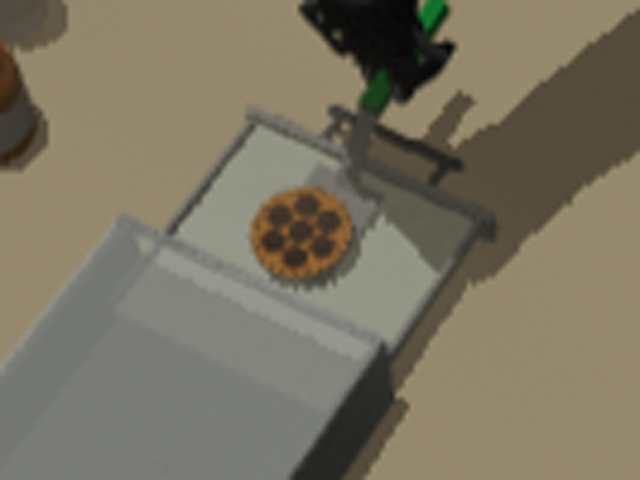

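The tart at (302,232) is still held on the blade, with the tip just above the board. Steepening about the tip so it slides off onto the board.

{"method": "play_rows", "body": {
  "targets": [
    {"grip":255,"linear":[0,0,-0.1],"delta_rot":[0,0,0]},
    {"grip":255,"linear":[0.1,0,0.1],"delta_rot":[0.003,0.02,0]},
    {"grip":255,"linear":[0.2,0,0.4],"delta_rot":[0.006,0.04,0]},
    {"grip":255,"linear":[0.3,0,0.7],"delta_rot":[0.009,0.06,0]},
    {"grip":255,"linear":[0.4,-0.1,1],"delta_rot":[0.012,0.08,0]},
    {"grip":255,"linear":[0.5,-0.1,1.3],"delta_rot":[0.015,0.1,0]},
    {"grip":255,"linear":[0.6,-0.1,1.6],"delta_rot":[0.019,0.121,0]},
    {"grip":255,"linear":[0.6,-0.1,1.6],"delta_rot":[0.019,0.121,0]}
  ]
}}

```text
time: 20.2
ee_pos: [0.4321, -0.2275, 0.1032]
tcp_rot: [-179.9, -14.1, 171.1]
wrist_force: [0.2, 0.5, 2.8]
opening: 0.0166
grasp_force: 107.9
```

```bash
python3 - <<'E'
from tm import *
o=bot.get_obs();print({k:np.round(o[k],4).tolist() for k in('time','ee_pos','tcp_rot','wrist_force','torque')})
p=shot('scene');print(tart(p,(.57,-.25),.042))
p=shot('top');print(tart(p,(.57,-.25),.042))
E
```

```text
{'time': 20.2, 'ee_pos': [0.4321, -0.2275, 0.1032], 'tcp_rot': [-179.9467, -14.069, 171.0898], 'wrist_force': [0.1633, 0.5492, 2.7985], 'torque': [-0.0604, -0.5668, 0.0066]}
(128, array([ 0.5816, -0.2627,  0.0537]), array([0.071, 0.071, 0.032]), array([-0.23 ,  0.044,  0.054]))
(149, array([ 0.5782, -0.2335,  0.0593]), array([0.061, 0.043, 0.031]), array([-0.24 , -0.019,  0.059]))
```

{"method": "play_rows", "body": {
  "targets": [
    {"grip":255,"linear":[-0.4,0.06,0],"delta_rot":[0,0,0]},
    {"grip":255,"linear":[-1.2,0.19,0],"delta_rot":[0,0,0]},
    {"grip":255,"linear":[-2.2,0.34,0],"delta_rot":[0,0,0]},
    {"grip":255,"linear":[-3.2,0.5,0],"delta_rot":[0,0,0]},
    {"grip":255,"linear":[-4.2,0.66,0],"delta_rot":[0,0,0]},
    {"grip":255,"linear":[-5.2,0.81,0],"delta_rot":[0,0,0]},
    {"grip":255,"linear":[-6.2,0.97,0],"delta_rot":[0,0,0]},
    {"grip":255,"linear":[-7.2,1.13,0],"delta_rot":[0,0,0]},
    {"grip":255,"linear":[-7.9,1.24,0],"delta_rot":[0,0,0]}
  ]
}}

```text
time: 21.2
ee_pos: [0.3515, -0.2148, 0.1031]
tcp_rot: [-179.9, -14.0, 171.1]
wrist_force: [2.0, 0.0, 2.2]
opening: 0.0165
grasp_force: 108.0
```

```bash
python3 look.py off.png 195 180; python3 - <<'E'
from tm import *
p=shot('scene');print(tart(p,(.57,-.25),.042))
p=shot('top');print(tart(p,(.57,-.25),.042))
E
```

```text
{'time': 21.2, 'q': [-28.2236, -0.9803, -11.5814, 92.6354, -4.636, -18.7571], 'ee_pos': [0.3515, -0.2148, 0.1031], 'tcp_rot': [-179.9485, -14.011, 171.0653], 'wrist_force': [2.0321, 0.0168, 2.195], 'torque': [-0.1595, -1.0971, 0.0328]}
{'pixel': [287.0, 275.4], 'conf': 0.84}
{'pixel': [193.2, 182.2], 'conf': 0.83}
{'pixel': [337.9, 181.8], 'conf': 0.66}
tip {'pixel': [200.0, 175.0], 'conf': 0.84}
(78, array([ 0.5973, -0.2534,  0.049 ]), array([0.039, 0.068, 0.017]), array([0.089, 0.011, 0.049]))
(360, array([ 0.5702, -0.2484,  0.0543]), array([0.076, 0.077, 0.026]), array([ 0.004, -0.001,  0.054]))
```

View pics/off.png

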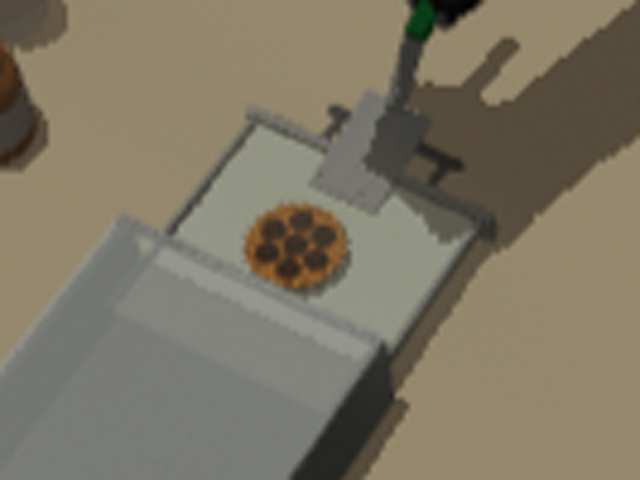

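The tart at (297,247) lies flat on the board and the blade is clear of it. Lifting the spatula away and levelling it.

{"method": "play_rows", "body": {
  "targets": [
    {"grip":255,"linear":[-0.3,0.05,1],"delta_rot":[0,0,0]},
    {"grip":255,"linear":[-0.5,0.1,2.5],"delta_rot":[0,0,0]},
    {"grip":255,"linear":[-0.5,0.1,4],"delta_rot":[-0.01,-0.06,0]},
    {"grip":255,"linear":[-0.5,2,4.5],"delta_rot":[-0.019,-0.12,0]},
    {"grip":255,"linear":[0,5,4.5],"delta_rot":[-0.029,-0.18,0]},
    {"grip":255,"linear":[1,8,4],"delta_rot":[-0.038,-0.242,0]},
    {"grip":255,"linear":[2,11,4],"delta_rot":[-0.038,-0.242,0]},
    {"grip":255,"linear":[4,14,3],"delta_rot":[-0.038,-0.242,0]},
    {"grip":255,"linear":[6,18,1],"delta_rot":[-0.038,-0.242,0]},
    {"grip":255,"linear":[8,21.5,0],"delta_rot":[-0.038,-0.242,0]}
  ]
}}

```text
time: 22.45
ee_pos: [0.4325, 0.0018, 0.1029]
tcp_rot: [-179.9, 0.0, 171.1]
wrist_force: [-0.1, -0.8, -1.4]
opening: 0.0166
grasp_force: 107.3
```

{"method": "play_rows", "body": {
  "targets": [
    {"grip":255,"linear":[2,0,-2],"delta_rot":[0,0,0.07]},
    {"grip":255,"linear":[2,0,-4],"delta_rot":[0,0,0.14]},
    {"grip":255,"linear":[2,0,-5],"delta_rot":[0,0,0.14]},
    {"grip":255,"linear":[2,0,-5.5],"delta_rot":[0,0,0.14]},
    {"grip":255,"linear":[2,0,-5.5],"delta_rot":[0,0,0.14]}
  ]
}}

```text
time: 22.95
ee_pos: [0.4521, -0.0002, 0.0483]
tcp_rot: [-180.0, -0.0, 179.0]
wrist_force: [-0.9, 0.1, -1.7]
opening: 0.0164
grasp_force: 107.5
```

{"method": "play_rows", "body": {
  "targets": [
    {"grip":255,"linear":[0,0,-0.7],"delta_rot":[0,0,0]},
    {"grip":255,"linear":[0,0,-1.3],"delta_rot":[0,0,0]},
    {"grip":255,"linear":[0,0,-1.7],"delta_rot":[0,0,0]},
    {"grip":255,"linear":[0,0,-1.7],"delta_rot":[0,0,0]}
  ]
}}

```text
time: 23.35
ee_pos: [0.4526, -0.0001, 0.031]
tcp_rot: [-180.0, 0.0, 179.1]
wrist_force: [0.6, -0.8, 0.7]
opening: 0.0161
grasp_force: 108.0
```

{"method": "play_rows", "body": {
  "targets": [
    {"grip":180,"linear":[0,0,0],"delta_rot":[0,0,0]},
    {"grip":100,"linear":[0,0,0],"delta_rot":[0,0,0]},
    {"grip":60,"linear":[0,0,0],"delta_rot":[0,0,0]},
    {"grip":60,"linear":[0,0,0],"delta_rot":[0,0,0]},
    {"grip":60,"linear":[0,0,0],"delta_rot":[0,0,0]},
    {"grip":60,"linear":[0,0,1.5],"delta_rot":[0,0,0]},
    {"grip":60,"linear":[0,0,4],"delta_rot":[0,0,0]},
    {"grip":60,"linear":[0,0,7],"delta_rot":[0,0,0]},
    {"grip":60,"linear":[0,0,10],"delta_rot":[0,0,0]},
    {"grip":60,"linear":[0,0,10],"delta_rot":[0,0,0]}
  ]
}}

```text
time: 24.35
ee_pos: [0.4542, 0.0, 0.135]
tcp_rot: [-180.0, 0.4, 179.1]
wrist_force: [-0.7, 0.1, 0.1]
opening: 0.0651
grasp_force: 0.0
```

```bash
python3 - <<'E'
from tm import *
o=bot.get_obs();print({k:np.round(o[k],4).tolist() for k in('time','q','ee_pos','tcp_rot','opening')})
for n in('scene','top'):
    p=shot(n)
    for k,z in(('drawer_handle',.028),('drawer_board',.034),('spatula_tip',0),('spatula_blade',0)):
        for r in bot.pinpoint(p,k)[:1]: print(n,k,round(r['conf'],2),px2w(p,r['pixel'],z=z).round(4))
    if n=='scene': cv2.imwrite('pics/rel.png',cv2.resize(p['color'][130:280,130:330,::-1],(800,600),interpolation=2))
E
```

```text
{'time': 24.35, 'q': [0.0368, -9.3753, -14.4743, 84.5446, -0.0499, 0.94], 'ee_pos': [0.4542, 0.0, 0.135], 'tcp_rot': [-179.956, 0.3572, 179.0968], 'opening': 0.0651}
scene drawer_handle 0.82 [ 0.45   -0.2225  0.028 ]
scene drawer_board 0.77 [ 0.5417 -0.2441  0.034 ]
scene spatula_tip 0.76 [0.627  0.0062 0.    ]
scene spatula_blade 0.85 [0.576 0.003 0.   ]
top drawer_handle 0.66 [ 0.4359 -0.2282  0.028 ]
top drawer_board 0.7 [5.731e-01 4.000e-04 3.400e-02]
top spatula_tip 0.54 [0.6252 0.0053 0.    ]
```

View pics/rel.png

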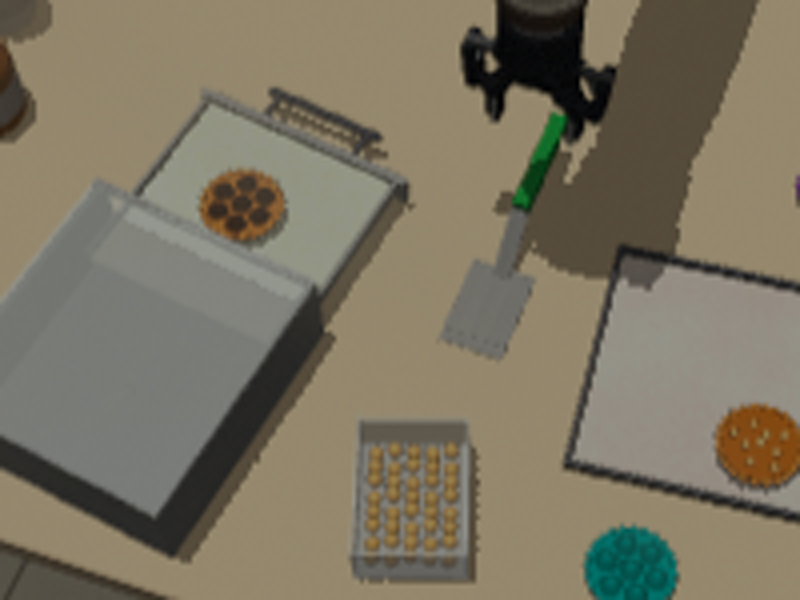

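The tart sits flat in the drawer at (243,206) and the spatula stands on the worktop at (510,280), clear of everything. Next: in front of the drawer handle, at (325,120), with closed fingers.

{"method": "play_rows", "body": {
  "targets": [
    {"grip":255,"linear":[-2,-3,0],"delta_rot":[0,0,-0.07]},
    {"grip":255,"linear":[-4,-7,0],"delta_rot":[0,0,-0.14]},
    {"grip":255,"linear":[-6,-11,0],"delta_rot":[0,0,-0.14]},
    {"grip":255,"linear":[-7.5,-15,0],"delta_rot":[0,0,-0.14]},
    {"grip":255,"linear":[-8.5,-19,0],"delta_rot":[0,0,-0.14]},
    {"grip":255,"linear":[-8.5,-21.8,-1],"delta_rot":[0,0,-0.14]},
    {"grip":255,"linear":[-8.5,-21.8,-3],"delta_rot":[0,0,-0.14]},
    {"grip":255,"linear":[-8.5,-21.8,-5],"delta_rot":[0,0,-0.14]}
  ]
}}

```text
time: 25.65
ee_pos: [0.3672, -0.219, 0.0804]
tcp_rot: [-179.9, 0.0, 170.9]
wrist_force: [0.1, 0.5, 0.0]
opening: -0.0002
grasp_force: 0.0
```

{"method": "play_rows", "body": {
  "targets": [
    {"grip":255,"linear":[0,0,-2],"delta_rot":[-0.012,-0.074,0]},
    {"grip":255,"linear":[0,0,-4],"delta_rot":[-0.023,-0.148,0]},
    {"grip":255,"linear":[0,0,-5.8],"delta_rot":[-0.023,-0.148,0]},
    {"grip":255,"linear":[0,0,-6.5],"delta_rot":[-0.023,-0.148,0]},
    {"grip":255,"linear":[0,0,-6.5],"delta_rot":[-0.023,-0.148,0]}
  ]
}}

```text
time: 26.15
ee_pos: [0.367, -0.2177, 0.0154]
tcp_rot: [-180.0, 8.5, 171.1]
wrist_force: [0.1, 0.6, 0.2]
opening: -0.0001
grasp_force: 0.0
```

{"method": "play_rows", "body": {
  "targets": [
    {"grip":255,"linear":[1.2,-0.2,0],"delta_rot":[0,0,0]},
    {"grip":255,"linear":[2.5,-0.4,0],"delta_rot":[0,0,0]},
    {"grip":255,"linear":[3.7,-0.6,0],"delta_rot":[0,0,0]},
    {"grip":255,"linear":[4.5,-0.7,0],"delta_rot":[0,0,0]},
    {"grip":255,"linear":[4.9,-0.8,0],"delta_rot":[0,0,0]},
    {"grip":255,"linear":[5.3,-0.8,0],"delta_rot":[0,0,0]},
    {"grip":255,"linear":[5.7,-0.9,0],"delta_rot":[0,0,0]},
    {"grip":255,"linear":[6.1,-1,0],"delta_rot":[0,0,0]},
    {"grip":255,"linear":[6.6,-1,0],"delta_rot":[0,0,0]},
    {"grip":255,"linear":[7.2,-1.1,0],"delta_rot":[0,0,0]}
  ]
}}

```text
time: 27.15
ee_pos: [0.4396, -0.2291, 0.0159]
tcp_rot: [-180.0, 8.6, 171.1]
wrist_force: [-2.4, -0.0, -1.8]
opening: -0.0003
grasp_force: 0.9
```

{"method": "play_rows", "body": {
  "targets": [
    {"grip":255,"linear":[0.7,-0.11,0],"delta_rot":[0,0,0]},
    {"grip":255,"linear":[1.4,-0.22,0],"delta_rot":[0,0,0]},
    {"grip":255,"linear":[2.1,-0.33,0],"delta_rot":[0,0,0]},
    {"grip":255,"linear":[2.8,-0.44,0],"delta_rot":[0,0,0]},
    {"grip":255,"linear":[3.5,-0.55,0],"delta_rot":[0,0,0]},
    {"grip":255,"linear":[4.2,-0.66,0],"delta_rot":[0,0,0]},
    {"grip":255,"linear":[4.9,-0.77,0],"delta_rot":[0,0,0]},
    {"grip":255,"linear":[5.6,-0.88,0],"delta_rot":[0,0,0]},
    {"grip":255,"linear":[6.3,-0.99,0],"delta_rot":[0,0,0]},
    {"grip":255,"linear":[7,-1.1,0],"delta_rot":[0,0,0]}
  ]
}}

```text
time: 28.15
ee_pos: [0.51, -0.24, 0.016]
tcp_rot: [-180.0, 8.6, 171.1]
wrist_force: [-1.6, -0.6, -0.7]
opening: 0.0002
grasp_force: 0.9
```

```bash
python3 - <<'E'
from tm import *
o=bot.get_obs();print({k:np.round(o[k],4).tolist() for k in('time','ee_pos','wrist_force')})
p=shot('scene')
for k,z in(('drawer_handle',.028),('tart',.034)):
    for r in bot.pinpoint(p,k)[:3]: print(k,round(r['conf'],2),r['pixel'],px2w(p,r['pixel'],z=z).round(4))
E
```

```text
{'time': 28.15, 'ee_pos': [0.51, -0.24, 0.016], 'wrist_force': [-1.601, -0.6085, -0.6567]}
drawer_handle 0.79 [197.9, 176.0] [ 0.5306 -0.2405  0.028 ]
drawer_handle 0.31 [232.2, 255.8] [0.803  0.0046 0.028 ]
tart 0.68 [287.5, 276.0] [0.8129 0.2099 0.034 ]
tart 0.64 [336.0, 178.0] [0.3641 0.2726 0.034 ]
tart 0.59 [320.1, 237.8] [0.6356 0.2788 0.034 ]
```

{"method": "play_rows", "body": {
  "targets": [
    {"grip":255,"linear":[0.7,-0.11,0],"delta_rot":[0,0,0]},
    {"grip":255,"linear":[1.4,-0.22,0],"delta_rot":[0,0,0]},
    {"grip":255,"linear":[2.1,-0.33,0],"delta_rot":[0,0,0]},
    {"grip":255,"linear":[2.8,-0.44,0],"delta_rot":[0,0,0]},
    {"grip":255,"linear":[3.4,-0.53,0],"delta_rot":[0,0,0]},
    {"grip":255,"linear":[3.9,-0.61,0],"delta_rot":[0,0,0]},
    {"grip":255,"linear":[4.3,-0.67,0],"delta_rot":[0,0,0]},
    {"grip":255,"linear":[4.6,-0.72,0],"delta_rot":[0,0,0]},
    {"grip":255,"linear":[4.9,-0.77,0],"delta_rot":[0,0,0]},
    {"grip":255,"linear":[5.2,-0.82,0],"delta_rot":[0,0,0]}
  ]
}}

```text
time: 29.3
ee_pos: [0.5613, -0.2481, 0.0159]
tcp_rot: [-180.0, 8.6, 171.1]
wrist_force: [-9.1, 2.4, 2.4]
opening: 0.0
grasp_force: 4.4
```

{"method": "play_rows", "body": {
  "targets": [
    {"grip":255,"linear":[0.3,-0.05,0],"delta_rot":[0,0,0]},
    {"grip":255,"linear":[0.6,-0.09,0],"delta_rot":[0,0,0]},
    {"grip":255,"linear":[0.9,-0.14,0],"delta_rot":[0,0,0]}
  ]
}}

```text
time: 29.6
ee_pos: [0.5699, -0.2495, 0.0158]
tcp_rot: [-180.0, 8.5, 171.1]
wrist_force: [-2.8, 1.3, 0.0]
opening: -0.0
grasp_force: 1.5
```

{"method": "play_rows", "body": {
  "targets": [
    {"grip":255,"linear":[0.15,-0.02,0],"delta_rot":[0,0,0]},
    {"grip":255,"linear":[0.3,-0.05,0],"delta_rot":[0,0,0]}
  ]
}}

```text
time: 29.8
ee_pos: [0.5726, -0.2499, 0.0157]
tcp_rot: [-180.0, 8.5, 171.1]
wrist_force: [-13.2, 2.2, 7.1]
opening: -0.0001
grasp_force: 6.2
```

{"method": "play_rows", "body": {
  "targets": [
    {"grip":255,"linear":[0.1,-0.02,0],"delta_rot":[0,0,0]},
    {"grip":255,"linear":[0.2,-0.03,0],"delta_rot":[0,0,0]}
  ]
}}

```text
time: 30.0
ee_pos: [0.5727, -0.25, 0.0156]
tcp_rot: [-180.0, 8.3, 171.0]
wrist_force: [-23.6, 4.5, 12.0]
opening: -0.0005
grasp_force: 10.5
```

A hard stop at 24 N, beyond the catch: home. Backing off and checking.

{"method": "play_rows", "body": {
  "targets": [
    {"grip":255,"linear":[-1,0.16,0],"delta_rot":[0,0,0]},
    {"grip":255,"linear":[-3,0.5,0],"delta_rot":[0,0,0]},
    {"grip":255,"linear":[-6,0.9,0],"delta_rot":[0,0,0]},
    {"grip":255,"linear":[-9,1.4,2],"delta_rot":[0,0,0]},
    {"grip":255,"linear":[-12,1.9,6],"delta_rot":[0,0,0]},
    {"grip":255,"linear":[-15,2.3,10],"delta_rot":[0,0,0]},
    {"grip":255,"linear":[-15,2.3,12],"delta_rot":[0,0,0]},
    {"grip":255,"linear":[-15,2.3,12],"delta_rot":[0,0,0]},
    {"grip":255,"linear":[-15,2.3,12],"delta_rot":[0,0,0]}
  ]
}}

```text
time: 30.9
ee_pos: [0.4258, -0.2276, 0.1363]
tcp_rot: [-179.9, 8.7, 171.1]
wrist_force: [0.5, 1.3, -0.1]
opening: -0.0004
grasp_force: 0.0
```

```bash
python3 - <<'E'
from h import *
d=np.array([.988,-.155])
for n in('scene','top'):
    p=shot(n)
    if n=='scene': cv2.imwrite('pics/end.png',cv2.resize(p['color'][130:280,130:330,::-1],(800,600),interpolation=2))
    for k,z in(('drawer_handle',.028),('case',0),('spatula_blade',0),('nut_tart',.004),('custard_tart',.004)):
        for r in bot.pinpoint(p,k)[:1]: w=px2w(p,r['pixel'],z=z);print(n,k,round(r['conf'],2),w.round(4), 'case x',((w[:2]-[.63,-.258])@d).round(4))
E
```

```text
scene drawer_handle 0.49 [0.6495 0.2818 0.028 ] case x -0.0644
scene case 0.96 [ 0.6457 -0.2743  0.    ] case x 0.018
scene spatula_blade 0.64 [ 0.5726 -0.0007  0.    ] case x -0.0966
scene nut_tart 0.9 [0.6435 0.29   0.004 ] case x -0.0717
scene custard_tart 0.55 [0.6232 0.3789 0.004 ] case x -0.1054
top drawer_handle 0.85 [ 0.5873 -0.2526  0.028 ] case x -0.043
top case 0.68 [ 0.6196 -0.2461  0.    ] case x -0.0121
top spatula_blade 0.68 [0.5851 0.001  0.    ] case x -0.0845
top nut_tart 0.67 [0.6352 0.2665 0.004 ] case x -0.0762
top custard_tart 0.8 [0.6175 0.3892 0.004 ] case x -0.1126
```

View pics/end.png

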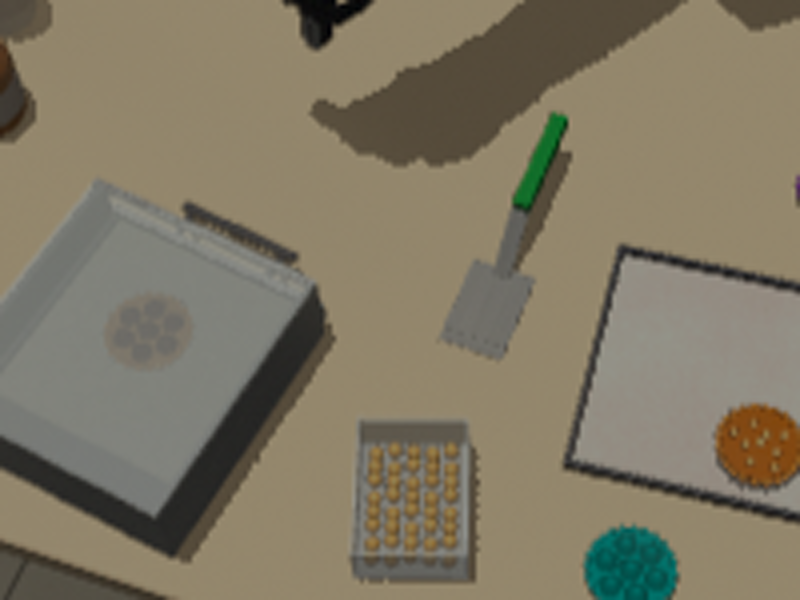

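The drawer is flush with the case front. The tart shows flat through the clear roof at (148,332), and the spatula is at rest at (510,280). Handing in.

```bash
python3 -c "
from workcell import bot
print(bot.job_done())"
```

```text
the job is handed in; nothing more can be done
None
```

I handed the job in at about 31 s (no verdict came back): the chocolate tart is flat in the closed drawer, pushed past its catch to a hard stop, the spatula stands on the worktop clear of the case, and nothing else was seen to move.

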